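Pull the intake filter of a bench power supply and hold it to the backlight

ROBOT

A 7-joint arm with a two-finger parallel gripper is mounted at the origin on the work surface. World frame = base frame: x ahead of the robot, y to its left, z up, the work surface at z = 0. Lengths are in m, angles in rad, forces in N, time in s.
With the tool pointing down it reaches from about 0.4 to 0.85 m from the base axis. Payload 10.4 kg.
Tool frame: the origin (TCP) lies at the very end of the fingers, on their centre line; the grasp point (between the pads) lies r.grip_depth behind it (r.grip_depth is the distance from the TCP to the grasp point, in m); y points along the fingers, z is the direction in which the jaws open and shut, and the axes are right-handed (so a half turn about y gives the same grasp; the last joint's range is limited). The gripper opens to 87 mm and grips with 3 to 60 N. Pads are 19 mm wide; open, the fingers measure 117 mm over their backs; the gripper's body (75 mm by 190 mm) begins 51 mm behind the grasp point.
Start: joints at [1.223, 0.332, -0.065, 1.46, 0.022, 1.35, -0.088], TCP at [0.199, -0.592, 0.223] pointing down, gripper open.
Joint ranges: [-2.6, 2.6], [-0.5, 2.12], [-1.47, 1.34], [0.16, 2.42], [-1.27, 4.41], [0.06, 2.06], [-2.6, 2.6]. Speed limits (rad/s): [2.22, 2.22, 2.79, 2.79, 3.14, 3.14, 3.14].

INTERFACE

Orientations are given as a unit quaternion [x, y, z, w].
In Python, from bench import r gives the robot as it stands.
- The arm moves only by the shell command python3 -m jog 'ROWS' [OPENING] [FORCE]. ROWS is JSON, a list of rows, each a list of 6 numbers: the shift along the tool's x, y, z in m, then the turn, a rotation vector about the tool's x, y, z in degrees. A call has 1 to 12 rows; each row shifts and turns the pose as measured when the row begins, along the tool's axes as they then stand; what a row does not reach is not made up. A row lasts 1/12 s, in which the tool goes at most 41.7 mm and 7.16 degrees, less where a joint would pass 70% of its speed; a pose out of reach is approached as far as the arm can. A call with a gripper value outside its range is refused whole. OPENING is the opening, from -1 (shut) to 1 (fully open), so that 0 is half open, set as the call begins (- or left out, the last holds). The fingers move at their own pace and stop on an object; FORCE is the grip in N (left out, the last holds). Time passes only in rows, so rows that do not move let the fingers close. It gives the time, the measured TCP pose, the force and the opening at its end, in the units of the state.
- r.read_state(): the state, without advancing time (a new reading comes with each control period).
- r.camera(name): name is "scene" or "top" or "wrist"; returns a dict with "image" (480x640x3 uint8, red, green, blue), "range_z" (480x640 float32, m along the optical axis (not along the pixel's ray), 0 where there is no reading), "K" (3x3 intrinsics, pixels), "k1" (the pictures are not rectified: a ray, as slopes to the right and down, at radius r is drawn at 1 + k1 r^2 times it, then the intrinsics apply), "R" (3x3) and "t" (3): a world point X has camera coordinates R X + t. Camera axes: x right, y down, z forward; pixel columns grow to the right and rows downward; lengths in m; the calibration is good to about 2 mm. A picture is of the moment at which its call begins.
- r.close_job(): hands the job in, once; it reports no verdict.
The state is a dict: "time": time; "joint_positions": joint angles; "joint_vel": joint speeds; "joint_torque": joint torques, N m; "ee_pos": TCP position; "eef_rot": TCP orientation; "ft_force": force on the tool from outside, world axes, zero at the start; "torque": the same for the moment, N m; "width": finger opening in m.
Only numpy, scipy, OpenCV 4.12 (cv2) and the standard library are available. Lean on these libraries where they do the work, as an engineer would, in place of code of your own. Each camera call takes 0.05 s, during which the arm holds its last target. There are 200 camera calls.

TASK

Check the dust filter of the bench power supply: lift the grey cover flap on top of its rear end and swing it back past upright so that it stays open, then draw the filter cassette straight up out of its bay by its yellow tab. Hold the filter up to the lit face of the inspection backlight - upright, square to the face, centred on it and about a hand's breadth (9 cm) away - and finish while still holding it there, with the flap left open. Keep the filter upright all the way so that no dust falls out, and do not disturb the backlight or the other things on the bench.

Things in the scene. Friction and masses are not known exactly. Their poses are not given: they have to be found in the camera images.
- supply: beige bench power supply, fixed, 300 mm long (x) x 215 mm wide (y) x 120 mm high. Origin: centre of its underside, on the bench. Its rear end, with the air grille, is at its own -x (x = -150 mm); display and knobs are at +x. The filter bay under the flap and the finger scoop for the flap's tab are in its top, near the rear end
- bay (a point): middle of the floor of the filter bay, x = -73 mm of the supply, 90 mm above the bench, axes as the supply's. The bay is an open pocket 66 mm (x) by 132 mm (y), 30 mm deep below the case top; in its floor, centred here, is the guide slot in which the filter stands, 16 x 96 mm (x, y), reaching down to 18 mm above the bench
- scoop (a point): middle of the floor of the finger scoop, a notch in the rear top edge at x = -150 to -110 mm of the supply, 132 mm wide (y), open to the rear, floor 85 mm above the bench, 35 mm deep: room for fingers beside and under the flap's tab. A 4 mm wall as high as the case top parts it from the bay. Axes as the supply's
- flap (a joint): cover flap angle, rad: 0 closed, flat on the case top; grows as its rear edge rises; 1.57 upright; stop at 2.3, leaning away from the rear end. Stiff hinge: it stays where it is left, about 1 N at the tab moves it. Grey plate 76 mm long from the hinge line, 140 mm wide, 4 mm thick, 50 g, lying 120 to 124 mm above the bench when closed; may start up to 0.2 ajar
- flap_hinge (a point): point on the hinge line of the flap, midway along it, 120 mm above the bench at x = -36 mm of the supply; the hinge line runs along the supply's y. Axes as the supply's
- flap_tab (a point): middle of the flap's orange pull tab: a tongue 24 mm wide (along the hinge line), 6 mm thick, sticking out 34 mm past the middle of the flap's rear edge, over the scoop. This point is 94 mm from the hinge line, 18 mm past the edge. x points along the flap to the hinge, z is its outward normal. Pinched on its two side edges it turns between the fingers as the flap swings
- filter: loose filter cassette, about 110 g: black frame 12 mm thick (its x) x 92 mm wide (y) x 72 mm high (z), metal mesh, yellow tab on top. Origin: centre of its lower edge. Starts upright in the guide slot under the flap, its x along the supply's x, 2 mm play all round, lower edge 18 mm above the bench; it must rise 102 mm to clear the case top. Both faces are alike
- filter_tab (a point): middle of the filter's yellow pull tab: 10 mm thick (x), 32 mm wide (y), from 72 to 96 mm above the filter's lower edge (this point at 86 mm). In the bay the tab stands free above the pocket floor, its top 114 mm above the bench. Axes as the filter's
- filter_mid (a point): centre of the filter's mesh, 36 mm above its lower edge. Axes as the filter's
- light: upright inspection backlight, loose, 1.4 kg: steel foot 110 x 150 mm, panel 20 mm thick x 200 mm wide (its y) x 180 mm high, from 35 to 215 mm above the bench. Origin: centre on the bench under the panel. The lit white face looks along its own -x
- light_face (a point): centre of the lit white face (180 x 160 mm), 125 mm above the bench. Axes as the backlight's: the face looks along -x
- multimeter: bystander: yellow hand multimeter lying flat, 185 x 90 x 50 mm, origin at the centre of its underside
- spray_can: bystander: blue spray can with a red cap, standing upright, 52 mm diameter, 150 mm high, origin at the centre of its foot
- screw_tray: bystander: blue open tray of screws, 120 x 90 x 30 mm, origin at the centre of its underside

How it is judged:
By the outcome, as a careful person would: the job done as asked, in the order asked, and still so for the second after the job is handed in, while the arm keeps its last pose, push and grip.
It also fails if it takes over 59 s, if anything falls off the work surface, if the arm or the gripper's body presses on something with over 40 N, if the wrist force passes 120 N, or if a joint passes its speed limit or range.

## Working session

There is one attempt and no reset: what is moved stays moved. The work goes in short steps, Python scripts to look and compute and a shell command to move; the robot and the scene stay as the last step left them, time stands still between calls to the robot, and variables do not carry over. Pictures are saved under pics/ and viewed, about 8 in all and at most 12, crops included, and the job is handed in when it is done.

```bash
mkdir -p pics; ls; cat > h.py <<'E'
import numpy as np, cv2
from bench import r
from scipy.spatial.transform import Rotation as Rot
def und(c,u,v):
    K=c["K"]; x=(u-K[0,2])/K[0,0]; y=(v-K[1,2])/K[1,1]
    xd,yd=x,y
    for _ in range(10):
        f=1+c["k1"]*(x*x+y*y); x,y=xd/f,yd/f
    return x,y
def cloud(c):
    v,u=np.mgrid[0:480,0:640].astype(float); x,y=und(c,u,v); z=c["range_z"]
    P=np.stack([x*z,y*z,z],-1); return (P-c["t"])@c["R"]
def plane(c,u,v,h):
    x,y=und(c,float(u),float(v)); o=-c["R"].T@c["t"]; d=c["R"].T@np.array([x,y,1]); return o+d*(h-o[2])/d[2]
def save(c,n): cv2.imwrite("pics/"+n,c["image"][:,:,::-1])
def tool():
    s=r.read_state(); return np.array(s["ee_pos"]),Rot.from_quat(s["eef_rot"])
E
python3 - <<'E'
from h import *
for n in("top","scene"):
    c=r.camera(n); save(c,n+"0.png"); np.savez(n+"0.npz",**{k:c[k] for k in c}); print(n,-c["R"].T@c["t"],c["k1"],c["K"][0,0])
s=r.read_state(); print(s, r.grip_depth); print(Rot.from_quat(s["eef_rot"]).as_matrix().round(3))
E
```

```text
pics
top [ 0.38018882 -0.04154542  1.35802978] -0.08776544665542915 534.9070759814483
scene [ 1.30991944 -0.47894036  0.9546846 ] -0.12271817715370728 523.3891496403735
{'time': 0.1, 'joint_positions': array([ 1.22339329,  0.33281314, -0.06471216,  1.46085819,  0.02161704,
        1.34984845, -0.08847975]), 'joint_vel': array([-3.39570067e-04, -1.45652104e-03, -6.75082895e-05, -3.31578298e-03,
        1.56439739e-03,  2.11261709e-03,  1.12411062e-03]), 'joint_torque': array([ 2.09074788e-03, -6.24544430e+01,  2.51294783e-02, -3.90717959e+01,
       -6.14137645e-02,  3.65591305e-02,  8.75643605e-05]), 'ee_pos': array([ 0.19934554, -0.5920086 ,  0.22183032]), 'eef_rot': array([-0.11444348,  0.69822439, -0.69737419,  0.11425686]), 'ft_force': array([0.04140711, 0.52708812, 0.08922329]), 'torque': array([ 0.0090958 , -0.00665702, -0.00521657]), 'width': 0.08699162675922223} 0.0187
[[-0.948 -0.     0.319]
 [-0.319  0.001 -0.948]
 [ 0.    -1.    -0.001]]
```

View pics/top0.png

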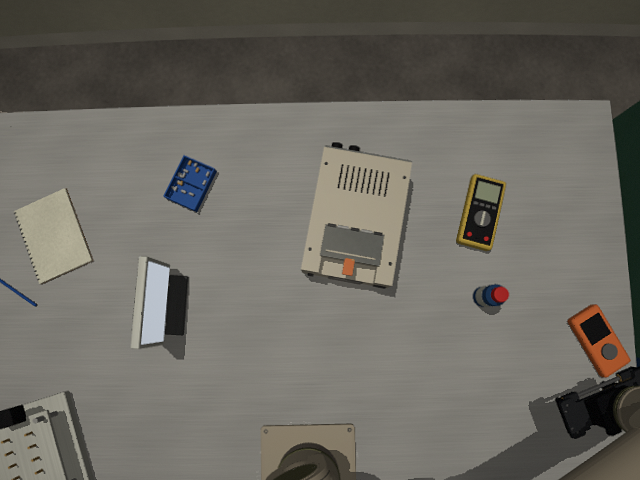

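View pics/scene0.png

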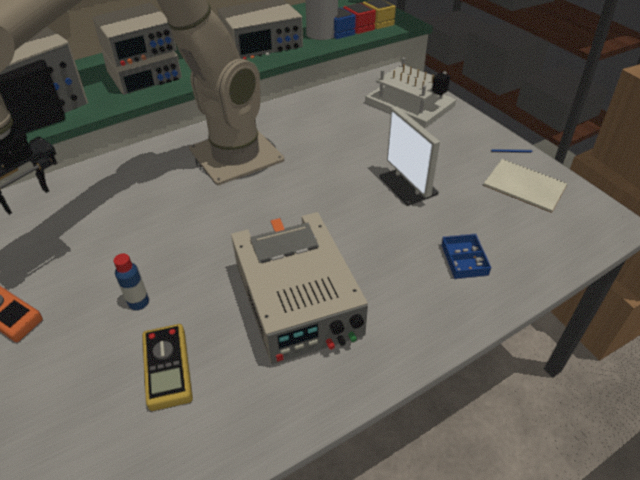

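The top view shows the supply at about (355,215), with the grey flap at (352,243) and the orange tab at (349,267). The backlight is at (155,302) with its lit face to image right (−y), and the can is at (492,296). Next I measure poses from depth and colour.

```bash
cat > m.py <<'E'
from h import *
T=dict(np.load("top0.npz")); S=dict(np.load("scene0.npz"))
P=cloud(T); I=T["image"].astype(int); hsv=cv2.cvtColor(T["image"],cv2.COLOR_RGB2HSV)
print("bench z",np.median(P[150:200,250:300,2]))
m=(P[...,2]>.11)&(P[...,2]<.15); m[:, :290]=0; m[:,420:]=0; m[:130]=0; m[300:]=0
q=P[m][:,:2].astype(np.float32); rc=cv2.minAreaRect((q*1000).astype(np.float32)); print("supply rect",rc, len(q), cv2.boxPoints(rc).round(0).tolist())
for n,c in(("top",T),("scene",S)):
    h=cv2.cvtColor(c["image"],cv2.COLOR_RGB2HSV); Q=cloud(c)
    o=(h[...,0]<14)&(h[...,1]>150)&(h[...,2]>120)&(Q[...,2]>.09)&(Q[...,2]<.2)&(abs(Q[...,1]+.1)<.2)
    v,u=np.nonzero(o); print(n,"orange",len(u),u.mean(),v.mean(),np.median(Q[o],0),Q[o].min(0),Q[o].max(0))
    w=(h[...,2]>190)&(h[...,1]<60)&(Q[...,2]>.03)&(Q[...,2]<.23)&(Q[...,1]>.1)
    p=Q[w]; 
    if len(p)>50:
        mu=np.median(p,0); _,_,V=np.linalg.svd(p-p.mean(0),full_matrices=False); nn=V[2]*np.sign(V[2][1])*-1
        d=(p-mu)@nn; k=abs(d)<.006; p=p[k]; mu=p.mean(0);_,_,V=np.linalg.svd(p-mu,full_matrices=False);nn=V[2]*-np.sign(V[2][1])
        ax=np.array([-nn[1],nn[0],0]);ax/=np.linalg.norm(ax); s=p@ax
        print(n,"face",len(p),mu,"normal",nn,"z",np.percentile(p[:,2],[.5,99.5]),"side",np.percentile(s,[.5,99.5]), "mid",ax*(np.percentile(s,[.5,99.5]).mean())+nn*(mu@nn)*[1,1,0])
# flap grey plane
g=(hsv[...,1]<40)&(hsv[...,2]>70)&(hsv[...,2]<140)&m; g=cv2.erode(g.astype(np.uint8),np.ones((3,3)))>0
p=P[g]; print("flap",len(p),p.min(0),p.max(0)); A=np.c_[p[:,:2],np.ones(len(p))]; print(np.linalg.lstsq(A,p[:,2],rcond=None)[0])
for nm,(u0,u1,v0,v1) in dict(meter=(445,515,165,260),can=(465,515,275,320),tray=(155,225,145,220)).items():
    p=P[v0:v1,u0:u1].reshape(-1,3); p=p[p[:,2]>.015]; print(nm,p.min(0).round(3),p.max(0).round(3))
E
python3 m.py
```

```text
bench z -0.0004199335887375495
supply rect ((618.4677124023438, -129.6059112548828), (215.4122314453125, 306.9281311035156), 78.45855712890625) 10690 [[447.0, -204.0], [747.0, -266.0], [790.0, -55.0], [490.0, 7.0]]
top orange 153 347.8692810457516 266.60130718954247 [ 0.49116107 -0.10268535  0.13329858] [ 0.47221088 -0.11482815  0.12681116] [ 0.51214323 -0.08869281  0.13925724]
top face 1608 [0.4158357  0.34235168 0.13144678] normal [-0.06612077 -0.99780395 -0.00391325] z [0.0467517  0.20551382] side [0.30532317 0.48061623] mid [0.4165486  0.34281428 0.        ]
scene orange 112 263.625 210.01785714285714 [ 0.49258632 -0.10788081  0.13378942] [-0.59425309 -0.17924895  0.12764269] [ 0.51363296 -0.09395033  0.14029503]
scene face 1911 [0.42094219 0.33936691 0.12808983] normal [-0.07604349 -0.9971029   0.00178756] z [0.04746286 0.20347852] side [0.30166526 0.47888455] mid [0.41729348 0.33941436 0.        ]
flap 1330 [ 0.49630158 -0.18513008  0.11667749] [ 0.58908137 -0.04147362  0.13786182]
[-0.10779508  0.02428116  0.1887714 ]
meter [ 0.38  -0.52   0.015] [ 0.732 -0.042  1.358]
can [ 0.38  -0.469  0.015] [ 0.445 -0.042  1.358]
tray [ 0.38  -0.042  0.015] [0.796 0.36  1.358]
```

```bash
cat >> h.py <<'E'
SO=np.array([.6177,-.1296,0]); SY=np.radians(-11.5); SR=Rot.from_euler('z',SY)
def sup(x,y,z): return SO+SR.apply([x,y,z])
def go(p,zang):
    """tool-down pose with jaw axis at world angle zang (deg): what remains, tool axes"""
    P,R=tool(); a=np.radians(zang); z=np.array([np.cos(a),np.sin(a),0]); y=np.array([0,0,-1.]); M=Rot.from_matrix(np.c_[np.cross(y,z),y,z])
    s=r.read_state(); print("t %.2f"%s["time"],"tcp",P.round(4),"d_tool mm",(R.inv().apply(p-P)*1000).round(1),"turn",np.degrees((R.inv()*M).as_rotvec()).round(2),"j",np.round(s["joint_positions"],2),"F",np.round(s["ft_force"],1),"w",round(s["width"],4))
E
python3 -c "
from h import *
p=sup(-.130,0,.25);print(p);go(p,-101.5)"
python3 -m jog '[[-0.02,-0.005,-0.017,0,0,0],[-0.025,-0.005,-0.022,0,0,0],[-0.025,-0.005,-0.022,0,0,0],[-0.025,-0.005,-0.022,0,0,0],[-0.025,-0.005,-0.022,0,0,0],[-0.025,-0.005,-0.022,0,0,0],[-0.025,0,-0.022,0,0,0],[-0.025,0,-0.022,0,0,0],[-0.025,0,-0.022,0,0,0],[-0.025,0,-0.022,0,0,0],[-0.025,0,-0.022,0,0,0],[-0.025,0,-0.022,0,0,0]]' 1 10
python3 -c "
from h import *
go(sup(-.130,0,.25),-101.5)"
```

```text
[ 0.49030979 -0.10368217  0.25      ]
t 0.10 tcp [ 0.1993 -0.592   0.2218] d_tool mm [-431.6  -27.7 -370. ] turn [7.000e-02 3.011e+01 2.000e-02] j [ 1.22  0.33 -0.06  1.46  0.02  1.35 -0.09] F [0.  0.5 0.1] w 0.087
time: 1.1
ee_pos: [0.3975, -0.2422, 0.2477]
eef_rot: [-0.112, 0.701, -0.696, 0.107]
ft_force: [-0.3, -0.1, 0.6]
width: 0.0873
t 1.10 tcp [ 0.3975 -0.2422  0.2477] d_tool mm [-130.8   -2.4 -103.5] turn [ 0.33 29.31  0.49] j [ 0.84 -0.01 -0.39  1.8  -0.    1.36 -0.8 ] F [-0.3 -0.1  0.6] w 0.0873
```

```bash

python3 -m jog '[[-0.025,0,-0.02,0,0,0],[-0.025,0,-0.02,0,0,0],[-0.025,0,-0.02,0,0,0],[-0.025,0,-0.02,0,0,0],[-0.02,0,-0.015,0,0,0],[0,0,0,0,6,0],[0,0,0,0,6,0],[0,0,0,0,6,0],[0,0,0,0,6,0],[0,0,0,0,5,0],[0,0,0,0,0,0]]'
python3 - <<'E'
from h import *
go(sup(-.130,0,.25),-101.5)
c=r.camera("wrist"); save(c,"w1.png"); Q=cloud(c); print(-c["R"].T@c["t"])
h=cv2.cvtColor(c["image"],cv2.COLOR_RGB2HSV)
o=(h[...,0]<14)&(h[...,1]>150)&(h[...,2]>100)&(abs(Q[...,2]-.13)<.04)&(abs(Q[...,1]+.1)<.08)
p=Q[o]; print(len(p)); 
if len(p)>50:
    q=SR.inv().apply(p-SO); print("tab in supply frame",np.percentile(q,[2,50,98],axis=0).round(4)); print(cv2.minAreaRect((q[:,:2]*1000).astype(np.float32)))
E
```

```text
time: 2.02
ee_pos: [0.4869, -0.0965, 0.245]
eef_rot: [0.067, 0.706, -0.701, -0.077]
ft_force: [-0.1, 0.3, 0.6]
width: 0.0869
t 2.02 tcp [ 0.4869 -0.0965  0.245 ] d_tool mm [-4.7 -5.1  6.3] turn [ 0.34 -0.17  0.8 ] j [ 0.62  0.08 -0.54  1.72  0.03  1.36 -1.7 ] F [-0.1  0.3  0.6] w 0.0869
[ 0.56077926 -0.11304787  0.4056473 ]
682
tab in supply frame [[-0.1452 -0.0118  0.1314]
 [-0.135  -0.0002  0.1341]
 [-0.1168  0.0113  0.1359]]
((-126.82366943359375, -0.45739269256591797), (23.740053176879883, 37.60347366333008), 89.6589584350586)
```

View pics/w1.png

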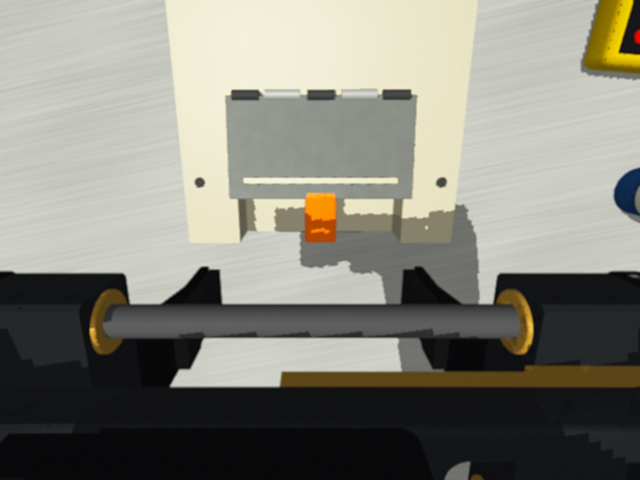

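Wrist view: the tab at (320,217) is centred between the fingers, and the flap is about 0.1 rad ajar. The supply pose is confirmed to about 1 mm, so I descend and pinch.

```bash

python3 -m jog '[[-0.004,0.01,0.005,0,0,0.5],[0,0.02,0,0,0,0],[0,0.025,0,0,0,0],[0,0.025,0,0,0,0],[0,0.02,0,0,0,0],[0,0.012,0,0,0,0],[0,0,0,0,0,0]]' 0.2 15
python3 -c "
from h import *
go(sup(-.130,0,.122),-101.5)"
```

```text
time: 2.65
ee_pos: [0.4896, -0.1023, 0.129]
eef_rot: [0.06, 0.707, -0.702, -0.062]
ft_force: [-0.4, -0.4, -0.1]
width: 0.0543
t 2.65 tcp [ 0.4896 -0.1023  0.129 ] d_tool mm [-1.   7.   1.3] turn [0.32 1.62 0.14] j [ 0.61  0.18 -0.54  1.88  0.1   1.11 -1.7 ] F [-0.4 -0.4 -0.1] w 0.0543
```

```bash

python3 -m jog '[[-0.001,0.007,0.001,0,1.5,0],[0,0,0,0,0,0]]'
python3 -m jog '[[0,0,0,0,0,0],[0,0,0,0,0,0],[0,0,0,0,0,0],[0,0,0,0,0,0],[0,0,0,0,0,0],[0,0,0,0,0,0]]' -1 15
python3 -c "
from h import *
go(sup(-.130,0,.122),-101.5)"
```

```text
time: 2.82
ee_pos: [0.4899, -0.1035, 0.1218]
eef_rot: [0.067, 0.706, -0.702, -0.07]
ft_force: [-0.6, 0.1, -0.2]
width: 0.0523
time: 3.32
ee_pos: [0.4917, -0.1039, 0.1258]
eef_rot: [0.067, 0.706, -0.702, -0.066]
ft_force: [-1.1, -0.3, -1.8]
width: 0.0237
t 3.32 tcp [ 0.4917 -0.1039  0.1258] d_tool mm [1.5 3.8 0.1] turn [ 0.29  0.76 -0.05] j [ 0.61  0.19 -0.54  1.88  0.1   1.11 -1.72] F [-1.1 -0.3 -1.8] w 0.0237
```

```bash

python3 -m jog '[[-0.001,-0.009,0,0,0,0],[-0.003,-0.009,0,0,0,0],[-0.0035,-0.0085,0,0,0,0],[-0.004,-0.0085,0,0,0,0],[-0.005,-0.008,0,0,0,0],[-0.0055,-0.0075,0,0,0,0],[-0.0065,-0.0065,0,0,0,0],[-0.007,-0.0065,0,0,0,0],[-0.008,-0.005,0,0,0,0],[-0.008,-0.005,0,0,0,0]]' -1 15
python3 -c "
from h import *
P,R=tool(); q=SR.inv().apply(P-SO); print('sup',q, np.degrees(np.arctan2(q[2]+.007-.12,-.036-q[0])))
go(sup(-.036-.094*.454,0,.12+.094*.891-.007),-101.5)"
```

```text
time: 4.15
ee_pos: [0.5468, -0.1151, 0.2066]
eef_rot: [0.067, 0.706, -0.702, -0.065]
ft_force: [5.2, -0.4, -14.3]
width: 0.0238
sup [-7.23772900e-02  7.50976947e-05  2.06599981e-01] 68.7615669505644
t 4.15 tcp [ 0.5468 -0.1151  0.2066] d_tool mm [6.3 9.8 0. ] turn [ 0.32  0.76 -0.17] j [ 0.59  0.24 -0.53  1.64  0.12  1.29 -1.72] F [  5.2  -0.4 -14.3] w 0.0238
```

```bash

python3 -m jog '[[-0.009,0.002,0,0,0,0],[-0.009,0,0,0,0,0],[-0.009,0,0,0,0,0],[-0.009,0.001,0,0,0,0],[-0.009,0.002,0,0,0,0]]' -1 15
python3 -c "
from h import *
P,R=tool(); q=SR.inv().apply(P-SO); print('sup',q, np.degrees(np.arctan2(q[2]+.007-.12,-.036-q[0])))
go(sup(-.036+.094*.629,0,.12+.094*.777-.007),-101.5)
c=r.camera('scene'); save(c,'s2.png')"
```

```text
time: 4.57
ee_pos: [0.5955, -0.125, 0.21]
eef_rot: [0.069, 0.705, -0.703, -0.064]
ft_force: [-0.8, -0.6, 3.6]
width: 0.0237
sup [-2.26305821e-02  7.41797197e-05  2.09961411e-01] 97.8506633471858
t 4.57 tcp [ 0.5955 -0.125   0.21  ] d_tool mm [-45.6  24.2   0.7] turn [ 0.19  0.7  -0.39] j [ 0.54  0.34 -0.52  1.51  0.17  1.33 -1.75] F [-0.8 -0.6  3.6] w 0.0237
```

View pics/s2.png

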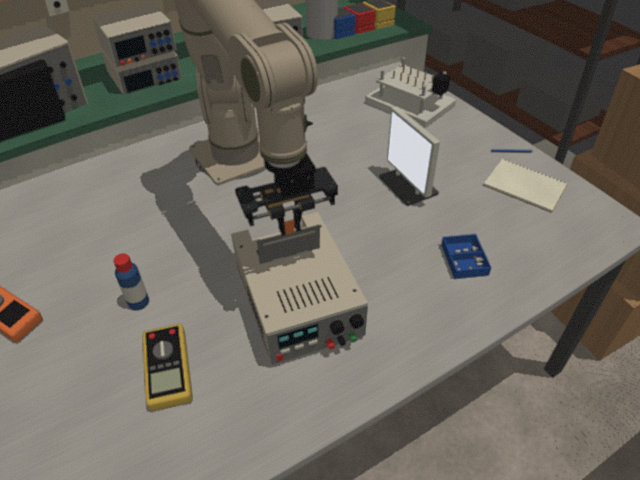

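The flap is upright at (290,242) with its orange tab still pinched. I keep swinging to about 2.2 rad.

```bash

python3 -m jog '[[-0.008,0.001,0,0,0,0],[-0.008,0.003,0,0,0,0],[-0.007,0.004,0,0,0,0],[-0.007,0.005,0,0,0,0],[-0.005,0.005,0,0,0,0],[-0.003,0.003,0,0,0,0]]' -1 15
python3 -c "
from h import *
P,R=tool(); q=SR.inv().apply(P-SO); print('sup',q, np.degrees(np.arctan2(q[2]+.007-.12,-.036-q[0])))
go(sup(-.036+.094*.629,0,.12+.094*.777-.007),-101.5)"
```

```text
time: 5.12
ee_pos: [0.641, -0.1343, 0.1934]
eef_rot: [0.073, 0.704, -0.703, -0.061]
ft_force: [-0.1, -0.4, 0.9]
width: 0.0236
sup [2.37960167e-02 1.85675806e-05 1.93399395e-01] 126.63955193802106
t 5.12 tcp [ 0.641  -0.1343  0.1934] d_tool mm [0.8 7.3 0. ] turn [ 0.17  0.62 -0.9 ] j [ 0.5   0.45 -0.5   1.41  0.22  1.32 -1.76] F [-0.1 -0.4  0.9] w 0.0236
```

```bash

python3 -m jog '[[0,0,0,0,0,0],[0,0,0,0,0,0],[0,0,0,0,0,0],[0,-0.01,0,0,0,0],[0,-0.02,0,0,0,0],[0,-0.025,0,0,0,0],[0,-0.005,0,0,0,0],[0.02,0,0,0,0,0],[0.025,0,0,0,0,0],[0.025,0,0,0,0,0],[0.02,0,0,0,0,0],[0,0,0,0,0,0]]' 0.2 15
python3 - <<'E'
from h import *
go(sup(-.073,0,.25),-101.5)
c=r.camera("wrist"); save(c,"w2.png"); t=r.camera("top"); save(t,"t2.png")
for n,c in(("wrist",c),("top",t)):
    Q=cloud(c);h=cv2.cvtColor(c["image"],cv2.COLOR_RGB2HSV)
    q=SR.inv().apply((Q-SO).reshape(-1,3)).reshape(Q.shape)
    o=(abs(h[...,0].astype(int)-27)<8)&(h[...,1]>130)&(h[...,2]>80)&(abs(q[...,0]+.073)<.05)&(abs(q[...,1])<.05)&(q[...,2]>.07)&(q[...,2]<.135)
    print(n,o.sum()); 
    if o.sum()>20: print(np.percentile(q[o],[3,50,97],axis=0).round(4),[x.mean() for x in np.nonzero(o)])
    f=(abs(q[...,1])<.06)&(abs(q[...,0])<.07)&(q[...,2]>.15)&(q[...,2]<.23); print("flap tip?",np.percentile(q[f],[1,50,99],axis=0).round(3) if f.sum()>20 else f.sum())
E
```

```text
time: 6.12
ee_pos: [0.5476, -0.1155, 0.2576]
eef_rot: [0.072, 0.705, -0.703, -0.062]
ft_force: [0.6, -0.4, 0.2]
width: 0.0519
t 6.12 tcp [ 0.5476 -0.1155  0.2576] d_tool mm [ 1.6  7.6 -0.2] turn [ 0.2   0.68 -0.81] j [ 0.59  0.2  -0.53  1.57  0.1   1.38 -1.71] F [ 0.6 -0.4  0.2] w 0.0519
wrist 546
[[-0.0819 -0.0156  0.0894]
 [-0.0731  0.      0.1129]
 [-0.0688  0.0159  0.1145]] [np.float64(223.2985347985348), np.float64(311.2399267399267)]
flap tip? [[-0.017 -0.059  0.151]
 [-0.001 -0.     0.176]
 [ 0.024  0.059  0.213]]
top 0
flap tip? 6
```

View pics/w2.png

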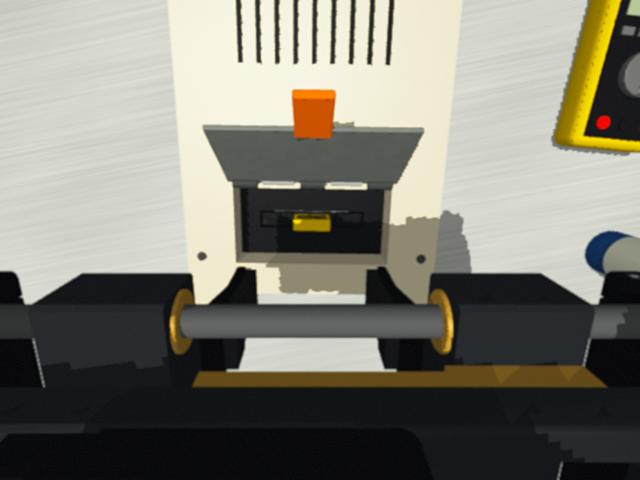

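The flap stands open and the yellow tab is centred at (311,222), matching the supply model. Descending onto it.

```bash

python3 -m jog '[[0.001,0.015,0,0,0.7,-0.8],[0,0.025,0,0,0,0],[0,0.025,0,0,0,0],[0,0.025,0,0,0,0],[0,0.025,0,0,0,0],[0,0.015,0,0,0,0],[0,0.01,0,0,0,0],[0,0,0,0,0,0]]' 0.2 15
python3 -c "
from h import *
go(sup(-.0735,0,.094),-101.5)"
```

```text
time: 6.88
ee_pos: [0.554, -0.1155, 0.1065]
eef_rot: [0.072, 0.706, -0.701, -0.073]
ft_force: [-0.8, 0.1, -0.7]
width: 0.0521
t 6.88 tcp [ 0.554  -0.1155  0.1065] d_tool mm [ 8.2 12.5  1.3] turn [ 0.38 -0.25  0.12] j [ 0.56  0.35 -0.52  1.73  0.18  1.11 -1.78] F [-0.8  0.1 -0.7] w 0.0521
```

```bash

python3 -m jog '[[0.008,0,0.001,0.4,0,0],[0,0.006,0,0,0,0],[0,0.004,0,0,0,0],[0,0,0,0,0,0]]'
python3 -c "
from h import *
go(sup(-.0735,0,.094),-101.5)"
```

```text
time: 7.22
ee_pos: [0.5467, -0.1146, 0.0967]
eef_rot: [-0.072, -0.703, 0.703, 0.073]
ft_force: [-0.4, 0.4, -0.5]
width: 0.0521
t 7.22 tcp [ 0.5467 -0.1146  0.0967] d_tool mm [1.  2.7 0.6] turn [-0.02 -0.26  0.06] j [ 0.56  0.34 -0.51  1.76  0.19  1.09 -1.79] F [-0.4  0.4 -0.5] w 0.0521
```

```bash

python3 -m jog '[[0.001,0.003,0.0005,0,0,0],[0,0,0,0,0,0],[0,0,0,0,0,0],[0,0,0,0,0,0],[0,0,0,0,0,0],[0,0,0,0,0,0]]' -1 25
python3 -c "
from h import *
go(sup(-.0735,0,.094),-101.5)"
```

```text
time: 7.72
ee_pos: [0.547, -0.1154, 0.0957]
eef_rot: [-0.074, -0.703, 0.704, 0.072]
ft_force: [0.0, -0.1, -0.2]
width: 0.0317
t 7.72 tcp [ 0.547  -0.1154  0.0957] d_tool mm [ 1.4  1.7 -0.1] turn [-0.05 -0.28 -0.17] j [ 0.56  0.34 -0.51  1.77  0.19  1.08 -1.79] F [ 0.  -0.1 -0.2] w 0.0317
```

```bash

python3 -m jog '[[0,-0.006,0,0,0,0],[0,-0.01,0,0,0,0],[0,-0.01,0,0,0,0],[0,-0.01,0,0,0,0]]' -1 30
python3 -c "
from h import *
go(sup(-.0730,0,.094),-101.5)"
```

```text
time: 8.05
ee_pos: [0.5456, -0.115, 0.1329]
eef_rot: [-0.072, -0.703, 0.704, 0.073]
ft_force: [0.3, -0.5, -0.9]
width: 0.032
t 8.05 tcp [ 0.5456 -0.115   0.1329] d_tool mm [-0.6 38.9 -0.1] turn [-0.03 -0.27  0.04] j [ 0.57  0.3  -0.52  1.73  0.16  1.15 -1.77] F [ 0.3 -0.5 -0.9] w 0.032
```

```bash

python3 -m jog '[[-0.0005,-0.01,0,0,0,0],[-0.0005,-0.012,0,0,0,0],[0,-0.013,0,0,0,0],[0,-0.013,0,0,0,0],[0,-0.013,0,0,0,0],[0,-0.013,0,0,0,0],[0,-0.012,0,0,0,0],[0,-0.012,0,0,0,0],[0,-0.01,0,0,0,0],[0,0,0,0,0,0]]' -1 30
python3 - <<'E'
from h import *
n=np.array([-.071,-.9975,0]); f=np.array([.417,.341,.125]); tgt=f+.09*n; tgt[2]=.094-.018-.036+.125; print(tgt)
go(tgt,-4.1)
c=r.camera("scene"); save(c,"s3.png"); cv2.imwrite("pics/s3c.png",cv2.resize(c["image"][100:340,180:460,::-1],None,fx=2,fy=2))
E
```

```text
time: 8.88
ee_pos: [0.5486, -0.1147, 0.2603]
eef_rot: [-0.076, -0.703, 0.704, 0.068]
ft_force: [0.7, -0.1, -1.3]
width: 0.0316
[0.41061  0.251225 0.165   ]
t 8.88 tcp [ 0.5486 -0.1147  0.2603] d_tool mm [ 210.5   92.4 -330.4] turn [ -0.63 -97.61  -0.43] j [ 0.59  0.2  -0.53  1.57  0.11  1.39 -1.73] F [ 0.7 -0.1 -1.3] w 0.0316
```

View pics/s3c.png

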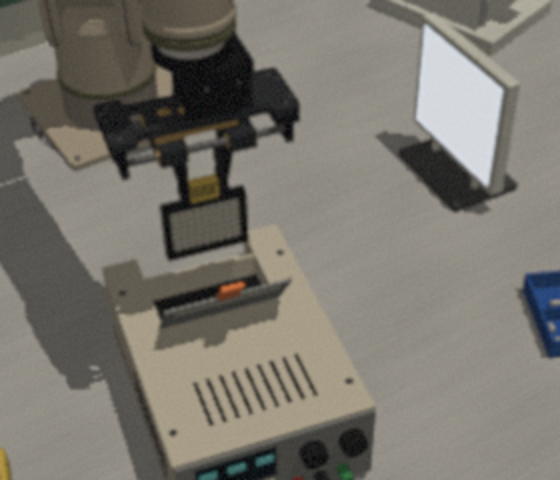

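The filter hangs upright and clear of the case at crop (205,222), and the flap is leaning open. Carrying it toward the light.

```bash

python3 -m jog '[[0.006,0,-0.008,0,0,0],[0.01,0,-0.014,0,0,0],[0.014,0,-0.02,0,0,0],[0.018,0,-0.025,0,0,0],[0.018,0,-0.025,0,0,0],[0.018,0,-0.025,0,0,0],[0.018,0,-0.025,0,0,0],[0.018,0,-0.025,0,0,0],[0.018,0,-0.025,0,0,0],[0.015,0,-0.02,0,0,0],[0.01,0,-0.013,0,0,0],[0.005,0,-0.006,0,0,0]]' -1 30
python3 -c "
from h import *
go(np.array([.4106,.2512,.1667]),-4.1)"
```

```text
time: 9.93
ee_pos: [0.4105, 0.1666, 0.247]
eef_rot: [-0.07, -0.701, 0.706, 0.072]
ft_force: [-0.2, 0.0, -1.0]
width: 0.0316
t 9.93 tcp [0.4105 0.1666 0.247 ] d_tool mm [ 16.6  79.6 -83.6] turn [ -0.24 -97.39   0.5 ] j [ 0.35 -0.06 -0.79  1.83 -0.04  1.36 -2.21] F [-0.2  0.  -1. ] w 0.0316
```

```bash

python3 -m jog '[[0,0.003,0,0,-3,0],[0,0.003,0,0,-6,0],[0,0.003,0,0,-6,0],[0,0.003,0,0,-6,0],[0,0.003,0,0,-6,0],[0,0.003,0,0,-6,0],[0,0.003,0,0,-6,0],[0,0.003,0,0,-6,0],[0,0.003,0,0,-6,0],[0,0.003,0,0,-6,0],[0,0.003,0,0,-6,0],[0,0.003,0,0,-6,0]]' -1 30
python3 -c "
from h import *
go(np.array([.4106,.2512,.1667]),-4.1)"
```

```text
time: 10.93
ee_pos: [0.398, 0.1686, 0.2015]
eef_rot: [0.366, -0.607, 0.612, -0.351]
ft_force: [-0.4, -0.6, -1.1]
width: 0.0316
t 10.93 tcp [0.398  0.1686 0.2015] d_tool mm [-79.1  33.3 -29. ] turn [  0.49 -24.96   1.15] j [ 0.29 -0.04 -0.77  1.92 -0.02  1.27 -0.98] F [-0.4 -0.6 -1.1] w 0.0316
```

```bash

python3 -m jog '[[0,0.003,0,0,-6,0.5],[0,0.003,0,0,-6,0.5],[0,0.003,0,0,-6,0],[0,0.003,0,0,-4,0],[0,0.003,0,0,-1.5,0],[0,0,0,0,0,0]]' -1 30
python3 -c "
from h import *
go(np.array([.4106,.2512,.1667]),-4.1)"
```

```text
time: 11.43
ee_pos: [0.3923, 0.167, 0.181]
eef_rot: [-0.487, 0.519, -0.515, 0.478]
ft_force: [0.2, 0.2, -1.3]
width: 0.0313
t 11.43 tcp [0.3923 0.167  0.181 ] d_tool mm [-85.3  13.7  12.5] turn [0.76 0.1  0.29] j [ 0.28 -0.04 -0.76  1.96 -0.03  1.22 -0.53] F [ 0.2  0.2 -1.3] w 0.0313
```

```bash

python3 -m jog '[[-0.008,0.003,0.002,0.4,0,0.2],[-0.012,0.003,0.003,0.3,0,0],[-0.014,0.002,0.003,0,0,0],[-0.014,0.002,0.003,0,0,0],[-0.012,0.001,0.002,0,0,0],[-0.006,0,0,0,0,0],[0,0,0,0,0,0]]' -1 30
python3 - <<'E'
from h import *
go(np.array([.4106,.2512,.1667]),-4.1)
for n in("scene","wrist","top"):
    c=r.camera(n); save(c,n+"4.png"); np.savez(n+"4.npz",**{k:c[k] for k in c})
c=np.load("scene4.npz"); cv2.imwrite("pics/s4c.png",cv2.resize(c["image"][80:240,240:460,::-1],None,fx=3.5,fy=3.5))
E
```

```text
time: 12.02
ee_pos: [0.4088, 0.2364, 0.1672]
eef_rot: [0.48, -0.52, 0.52, -0.479]
ft_force: [-0.6, -0.4, -0.5]
width: 0.0317
t 12.02 tcp [0.4088 0.2364 0.1672] d_tool mm [-14.9   0.5   0.6] turn [ 0.   -0.57  0.09] j [ 0.18  0.1  -0.83  1.89  0.08  1.19 -0.76] F [-0.6 -0.4 -0.5] w 0.0317
```

View pics/s4c.png

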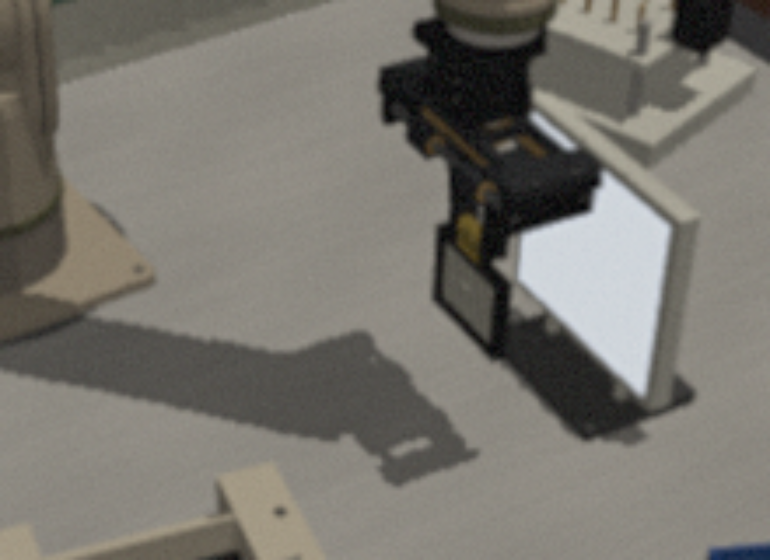

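View pics/wrist4.png

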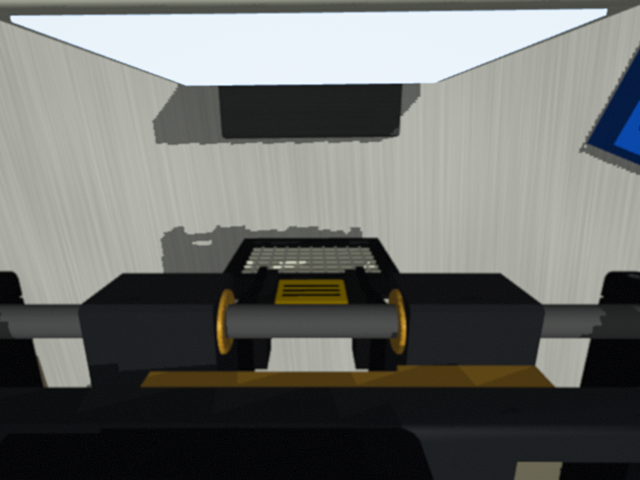

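Wrist view: the filter is in the jaws (mesh around (312,260)) and the lit face is ahead, parallel to it. I now fit the filter's plane and outline against the face.

```bash
cat > f.py <<'E'
from h import *; import sys
k=sys.argv[1]
P,R=tool(); L=np.array([.417,.341,.125]); LR=Rot.from_euler('z',np.arctan2(.9975,.071))
for n in("scene","wrist"):
    c=dict(np.load(n+k+".npz")); Q=cloud(c); h=cv2.cvtColor(c["image"],cv2.COLOR_RGB2HSV)
    q=LR.inv().apply((Q-L).reshape(-1,3)).reshape(Q.shape); ok=c["range_z"]>0
    tz=LR.inv().apply(P-L); e=q-tz
    m=ok&(abs(e[...,0])<.03)&(abs(e[...,1])<.06)&(e[...,2]<-.012)&(e[...,2]>-.095)
    p=q[m]; print(n,"filter pts",len(p))
    if len(p)>50:
        for _ in range(3):
            A=np.c_[p[:,1:],np.ones(len(p))]; s=np.linalg.lstsq(A,p[:,0],rcond=None)[0]; d=p[:,0]-A@s; p=p[abs(d)<max(2*d.std(),.0015)]
        print(" x=ay+bz+c: yaw %.2f tilt %.2f deg"%tuple(np.degrees(np.arctan(s[:2]))),"pct",np.percentile(p,[1,50,99],axis=0).round(4).tolist(),"rms",d.std().round(4))
    w=ok&(h[...,2]>190)&(h[...,1]<60)&(abs(q[...,0])<.03)&(abs(q[...,1])<.12)&(abs(q[...,2])<.1)
    p=q[w]; print(" face",len(p),np.percentile(p,[1,50,99],axis=0).round(4).tolist())
    A=np.c_[p[:,1:],np.ones(len(p))]; s=np.linalg.lstsq(A,p[:,0],rcond=None)[0]; print(" face yaw,tilt,c",np.degrees(s[:2]).round(2),s[2].round(4))
E
python3 f.py 4
```

```text
scene filter pts 436
 x=ay+bz+c: yaw -0.50 tilt 0.30 deg pct [[-0.1176, -0.0484, -0.034], [-0.1127, -0.0022, -0.0045], [-0.1088, 0.0441, 0.0301]] rms 0.0024
 face 1483 [[-0.0055, -0.0899, -0.0786], [-0.0015, -0.0268, -0.0139], [0.0024, 0.0842, 0.0783]]
 face yaw,tilt,c [ 0.09 -0.16] -0.0015
wrist filter pts 5290
 x=ay+bz+c: yaw 0.36 tilt -0.02 deg pct [[-0.1089, -0.045, -0.0332], [-0.1069, -0.0002, -0.0069], [-0.1024, 0.0442, 0.0297]] rms 0.0021
 face 30981 [[-0.0006, -0.0887, -0.0735], [-0.0002, -0.0005, 0.0511], [0.0013, 0.0883, 0.0805]]
 face yaw,tilt,c [-0.03  0.12] -0.0002
```

The filter is upright and square to within 0.5°, centred within about 2 mm, and its mid is about 105 mm from the face. I close the last 15 mm.

```bash

python3 -m jog '[[-0.004,0,0.0005,0,-0.5,0],[-0.005,0,0,0,0,0],[-0.004,0,0,0,0,0],[0,0,0,0,0,0],[0,0,0,0,0,0],[0,0,0,0,0,0]]' -1 30
python3 - <<'E'
from h import *
go(np.array([.4106,.2512,.1667]),-4.1)
for n in("scene","wrist"):
    c=r.camera(n); np.savez(n+"5.npz",**{k:c[k] for k in c}); save(c,n+"5.png")
E
python3 f.py 5
```

```text
time: 12.67
ee_pos: [0.4113, 0.2464, 0.1677]
eef_rot: [0.481, -0.517, 0.52, -0.48]
ft_force: [0.3, -0.1, -1.4]
width: 0.0317
t 12.67 tcp [0.4113 0.2464 0.1677] d_tool mm [-4.7  1.  -1. ] turn [-0.12 -0.31  0.23] j [ 0.16  0.12 -0.84  1.87  0.1   1.19 -0.79] F [ 0.3 -0.1 -1.4] w 0.0317
scene filter pts 446
 x=ay+bz+c: yaw -0.34 tilt 1.16 deg pct [[-0.1075, -0.0513, -0.0322], [-0.1025, -0.0038, -0.0046], [-0.0987, 0.0416, 0.03]] rms 0.0022
 face 1422 [[-0.0054, -0.0894, -0.0781], [-0.0015, -0.0292, -0.0161], [0.0025, 0.0792, 0.0776]]
 face yaw,tilt,c [-0.08 -0.1 ] -0.0016
wrist filter pts 5253
 x=ay+bz+c: yaw 0.11 tilt 0.04 deg pct [[-0.0982, -0.0468, -0.0326], [-0.0963, -0.0021, -0.0065], [-0.0919, 0.0424, 0.0301]] rms 0.0021
 face 43401 [[-0.0005, -0.0908, -0.0665], [0.0042, -0.0008, 0.0884], [0.0126, 0.0864, 0.0909]]
 face yaw,tilt,c [-0.04  4.22] -0.0006
```

View pics/scene5.png

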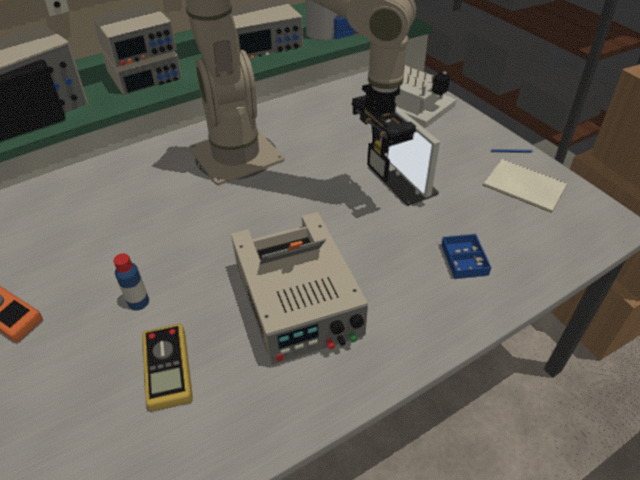

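The flap is open, nothing else has moved, and the filter faces the light. A last trim of 5 mm closer and 2 mm sideways, then a check and hand-in.

```bash

python3 -m jog '[[-0.005,0.001,-0.002,0,-0.3,0],[0,0,0,0,0,0],[0,0,0,0,0,0],[0,0,0,0,0,0],[0,0,0,0,0,0]]' -1 30
python3 - <<'E'
from h import *
go(np.array([.4106,.2512,.1667]),-4.1)
for n in("scene","wrist"):
    c=r.camera(n); np.savez(n+"6.npz",**{k:c[k] for k in c})
E
python3 f.py 6
```

```text
time: 13.18
ee_pos: [0.4095, 0.2517, 0.1665]
eef_rot: [0.482, -0.516, 0.519, -0.481]
ft_force: [1.0, 0.1, -0.4]
width: 0.0314
t 13.18 tcp [0.4095 0.2517 0.1665] d_tool mm [ 0.4 -0.2  1.2] turn [-0.12 -0.    0.25] j [ 0.15  0.13 -0.85  1.87  0.11  1.19 -0.8 ] F [ 1.   0.1 -0.4] w 0.0314
scene filter pts 458
 x=ay+bz+c: yaw -0.57 tilt 1.79 deg pct [[-0.1027, -0.0479, -0.0364], [-0.0974, -0.0014, -0.0065], [-0.0931, 0.0447, 0.0286]] rms 0.0024
 face 1407 [[-0.0055, -0.0889, -0.0783], [-0.0015, -0.0301, -0.0155], [0.0026, 0.0778, 0.0776]]
 face yaw,tilt,c [ 0.03 -0.22] -0.0015
wrist filter pts 5253
 x=ay+bz+c: yaw -0.20 tilt 0.02 deg pct [[-0.093, -0.0446, -0.0338], [-0.0911, 0.0001, -0.0077], [-0.0866, 0.0447, 0.0287]] rms 0.0021
 face 51549 [[-0.0004, -0.0888, -0.0574], [0.0076, -0.0007, 0.0891], [0.0174, 0.0861, 0.091]]
 face yaw,tilt,c [-0.11  6.18] -0.0007
```

```bash
python3 -c "
from bench import r
print(r.close_job())"
```

```text
the job is handed in; nothing more can be done
None
```

I swung the flap open to about 2.2 rad and let go; it stayed there. I then drew the filter straight up by its yellow tab and held it at the backlight. I handed the job in at about 13.2 s, with the filter still gripped at 30 N.

**Final position:** the filter's middle is about 90 mm from the lit face. It is centred within about 2 mm, and square to the face within 0.6°.

**Upright:** the wrist camera shows no tilt (0.0°). The scene camera's fit gave 1.8°, but from only about 460 noisy points and on the other face, so I trusted the wrist reading.

**Face reading:** the wrist camera's last tilt figure for the lit face (6°) most likely comes from the panel's rim getting into the mask. The scene camera still put the face where it was at the start, within about 2 mm.

**Forces and surroundings:** the highest force I read was about 15 N at the wrist, during the flap swing. In the last picture viewed, taken just before a final trim of about 5 mm, the flap was open and the backlight and other things looked undisturbed; I judged the other things by eye only.

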